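# Stand the jar on the turntable that runs freely

### The job

One of the two wooden condiment turntables on the counter has a bearing that binds, though they look the same. Push each of them round by its blue knob, a tenth of a turn or so, to find out which one runs on freely and which one drags and stops dead; only then stand the lever-top jar upright in the middle of the free-running one, and let go.

Things in the scene. Friction and masses are not known exactly. Their poses are not given: they have to be found in the camera images.
- disc_1 (a joint): turn of turntable 1 in rad about its vertical axis, growing counterclockwise seen from above, 0 at the start, no stops (counts on past a full turn). It is not told which turntable, nor which side, is the free one. Free: the knob pushes away with under 1 N, and after a push at 0.2 m/s the disc coasts on for a second or more, over half a radian
- disc_2 (a joint): turn of turntable 2, same meaning; the two look exactly alike. Binding (one of the two): the knob needs about 2 N all the way and the disc stops as soon as the push ends
- disc_1_top (a point): centre of the upper face of turntable 1, on its axis, 30 mm above the counter; its x axis points to the knob. A wooden disc 200 mm across, 15 mm thick, with a lighter inlay 110 mm across, on a fixed black foot that does not slide, with one upright blue knob
- disc_2_top (a point): centre of the upper face of turntable 2, likewise
- disc_1_knob (a point): blue knob of turntable 1, 16 mm across and 36 mm tall, upright on the disc near its rim: a point on the knob's centre line, 20 mm above the disc's face, 16 mm below the knob's top, 85 mm from the turntable's axis
- disc_2_knob (a point): blue knob of turntable 2, likewise
- jar_mid (a point): lever-top jar of green glass with an orange seal, a white lid and a steel wire clip, 56 mm across and 80 mm tall, straight-sided up to 56 mm, about 0.3 kg, standing upright on the counter beyond the turntables; this point is its centre, 40 mm above its underside; z points to its lid
There are look-alikes about, which are no part of the job. Leave any white or yellow look-alike of the part that bears disc_2 alone.

How it is judged:
By the outcome, as a careful person would: the job done as asked, in the order asked, and still so for the second after the job is handed in, with the robot touching nothing.
It also fails if it takes over 64 s, if anything falls off the work surface, if the arm or the gripper's body presses on something with over 40 N, if the wrist force passes 120 N, or if a joint passes its speed limit or range.

### The arm

A 7-joint arm with a two-finger parallel gripper is mounted at the origin on the work surface. World frame = base frame: x ahead of the robot, y to its left, z up, the work surface at z = 0. Lengths are in m, angles in rad, forces in N, time in s.
With the tool pointing down it reaches from about 0.4 to 0.75 m from the base axis. Payload 19.5 kg.
Tool frame: the origin (TCP) lies midway between the tips of the shut fingers; the grasp point (between the pads) lies 19 mm behind it (arm.grasp_offset is the distance from the TCP to the grasp point, in m); z points along the fingers, y is the line along which they close (so a half turn about z gives the same grasp; the last joint's range is limited). The gripper opens to 85 mm and grips with 20 to 120 N. Pads are 22 mm wide; open, the fingers measure 114 mm over their backs; the gripper's body (76 mm by 85 mm) begins 54 mm behind the grasp point. The pads swing forward as they close: fully open they stand 13 mm farther back than shut.
Start: joints at [-1.174, 0.707, -0.028, 1.485, 0.022, 0.951, -0.075], TCP at [0.244, 0.521, 0.231] pointing down, gripper open.
Joint ranges: [-2.71, 2.71], [-0.32, 2.16], [-1.57, 1.52], [0, 2.45], [-1.46, 4.6], [0, 2.02], [-2.83, 2.83]. Speed limits (rad/s): [1.89, 1.89, 2.57, 2.57, 3.01, 3.01, 3.01].

### API

Orientations are given as a rotation vector (axis times angle).
In Python, from plant import arm, imaging, job gives the robot as it stands.
- The arm moves only by the shell command python3 -m pendant 'ROWS' [OPENING]. ROWS is JSON, a list of rows, each an object of numbers: "tx", "ty", "tz": the shift along the tool's x, y, z in m; "turn": the turn about the tool's z in rad. A call has 1 to 12 rows; each row is the pose to reach, as a shift and turn from the pose commanded when the call began, along the tool's axes at that moment; what a row does not reach only later rows make up. A row lasts 1/12 s, in which the tool goes at most 41.7 mm and 7.16 degrees, less where a joint would pass 70% of its speed; a pose out of reach is approached as far as the arm can. A call with a gripper value outside its range is refused whole. OPENING is the finger opening in m, from 0 to 0.0854, set as the call begins (- or left out, the last holds). The fingers move at their own pace and stop on an object; the grip force is fixed at half the most. Time passes only in rows, so rows that repeat a pose let the fingers close. It gives the time, the measured TCP pose, the force, the opening and the grip force at its end, in the units of the state.
- arm.state(): the state, without advancing time (a new reading comes with each control period).
- imaging.read_camera(name): name is "side" or "top"; returns (picture, depth): 400x640x3 uint8, red, green, blue; 400x640 float32, m along the optical axis (not along the pixel's ray), 0 where there is no reading.
- imaging.camera_info(name): a dict with "K" (3x3 intrinsics, pixels), "distortion" ([k1, k2, p1, p2, k3] as OpenCV has them; the pictures are not rectified), "R" (3x3) and "t" (3): a world point X has camera coordinates R X + t. Camera axes: x right, y down, z forward; pixel columns grow to the right and rows downward; lengths in m; the calibration is good to about 2 mm. A picture is of the moment at which its call begins. camera_info takes no time and is no camera call.
- job.finish_job(): hands the job in; it is judged then, once.
The state is a dict: "clock": time; "joints": joint angles; "qd": joint speeds; "joint_efforts": joint torques, N m; "eef_pos": TCP position; "tool_rot": TCP orientation; "force": force on the tool from outside, world axes, zero at the start; "wrist_torque": the same for the moment, N m; "finger_gap": opening from 0.0 (shut) to 1.0 (fully open); "finger_force": force on a finger pad.
Only numpy, scipy, OpenCV 4.12 (cv2) and the standard library are available. Lean on these libraries where they do the work, as an engineer would, in place of code of your own. Each camera call takes 0.05 s, during which the arm holds its last target. There are 200 camera calls.

## Working session

There is one attempt and no reset: what is moved stays moved. The work goes in short steps, Python scripts to look and compute and a shell command to move; the robot and the scene stay as the last step left them, time stands still between calls to the robot, and variables do not carry over. Pictures are saved under pics/ and viewed, at most 10 in all, crops included, and the job is handed in when it is done.

```bash
ls; mkdir -p pics; cat > h.py <<'E'
import numpy as np, cv2
from scipy.spatial.transform import Rotation as Ro
from plant import arm, imaging, job
def cam(n):
    i=imaging.camera_info(n); return [np.array(i[k],float) for k in("K","distortion","R","t")]
def ray(n,px):
    K,d,R,t=cam(n); u=cv2.undistortPoints(np.array(px,float).reshape(-1,1,2),K,d).reshape(-1,2)
    return -R.T@t, np.c_[u,np.ones(len(u))]@R
def plane(n,px,z):
    o,v=ray(n,px); return o+v*((z-o[2])/v[:,2])[:,None]
def cloud(n,dep,mask):
    K,d,R,t=cam(n); r,c=np.nonzero(mask&(dep>0)); u=cv2.undistortPoints(np.c_[c,r].astype(float).reshape(-1,1,2),K,d).reshape(-1,2)
    return (np.c_[u,np.ones(len(u))]*dep[r,c][:,None]-t)@R, np.c_[c,r]
def blobs(m,mn=20):
    n,l,s,c=cv2.connectedComponentsWithStats(m.astype(np.uint8)); return [(l==i,s[i],c[i]) for i in range(1,n) if s[i,4]>=mn]
def grab(n,f):
    p,d=imaging.read_camera(n); cv2.imwrite(f,p[:,:,::-1]); return p,d
def totool(dp):
    return Ro.from_rotvec(arm.state()["tool_rot"]).inv().apply(dp)
E
python3 - <<'E'
from h import *
for n in("top","side"):
    p,d=grab(n,f"pics/{n}0.png"); np.savez(f"{n}0.npz",p=p,d=d)
    K,_,R,t=cam(n); print(n,-R.T@t,R[2])
s=arm.state(); print(s); print(arm.grasp_offset)
print(Ro.from_rotvec(s["tool_rot"]).as_matrix().round(3))
E
```

```text
pics
top [0.27313018 0.03880572 1.28688523] [ 1.88888021e-01 -5.91655034e-04 -9.81998455e-01]
side [ 0.17660577 -0.60611477  0.70101759] [ 0.33715231  0.68218252 -0.6488107 ]
{'clock': 0.1, 'joints': array([-1.17370056,  0.7070158 , -0.0276285 ,  1.48491653,  0.02201183,
        0.95088167, -0.07551149]), 'qd': array([-0.00072425, -0.00175104,  0.00011801, -0.00263622,  0.00084303,
       -0.00016066,  0.00076344]), 'joint_efforts': array([ 1.37554900e-03, -8.84316874e+01,  1.23697434e+00, -2.36458057e+01,
        1.71322713e-02,  5.09910809e-03,  1.13302912e-05]), 'eef_pos': array([0.24419382, 0.5203351 , 0.23089685]), 'tool_rot': array([-6.83700574e-01, -3.06611667e+00,  1.41715696e-03]), 'force': array([ 0.02231117, -0.19026302, -0.62427032]), 'wrist_torque': array([-0.04282809,  0.06807903,  0.00881882]), 'finger_force': 0.0, 'finger_gap': 0.9970553173189611}
0.0187
[[-0.905  0.425 -0.   ]
 [ 0.425  0.905 -0.001]
 [-0.    -0.001 -1.   ]]
```

View pics/top0.png

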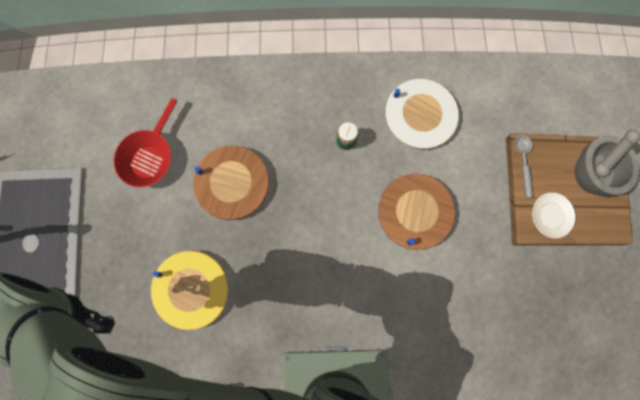

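View pics/side0.png

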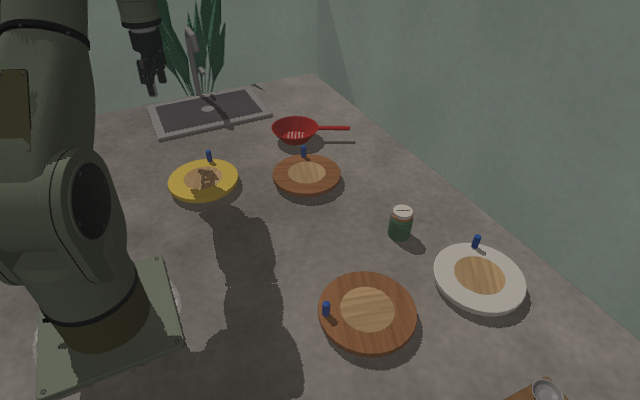

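The top view shows wooden discs at (231,183) with its knob at (198,170), and at (417,211) with its knob at (413,241). The jar is at (347,135). The white (422,113) and yellow (189,290) discs are look-alikes.

```bash
cat > m.py <<'E'
from h import *
def disc(n,p,box):
    # wooden disc: ellipse fit to contour -> rim points on z=.03 -> circle
    h=cv2.cvtColor(p,cv2.COLOR_RGB2HSV); m=((h[...,0]<22)&(h[...,1]>70)&(h[...,2]>50)).astype(np.uint8)
    k=np.zeros_like(m); x0,y0,x1,y1=box; k[y0:y1,x0:x1]=1
    b=max(blobs(m*k,100),key=lambda b:b[1][4])[0].astype(np.uint8)
    c=cv2.convexHull(max(cv2.findContours(b,0,cv2.CHAIN_APPROX_NONE)[0],key=len)).reshape(-1,2)
    P=plane(n,c,.03)[:,:2]; (x,y),r=cv2.minEnclosingCircle(P.astype(np.float32)); A=np.c_[2*P,np.ones(len(P))]
    s=np.linalg.lstsq(A,(P**2).sum(1),rcond=None)[0]; return s[:2],np.sqrt(s[2]+s[:2]@s[:2]),r
def blue(n,p,z=.058):
    h=cv2.cvtColor(p,cv2.COLOR_RGB2HSV); m=(h[...,0]>105)&(h[...,0]<130)&(h[...,1]>110)
    return [(b[2].round(1),b[1][4],plane(n,b[2],z)[0].round(4)) for b in blobs(m,8)]
E
python3 - <<'E'
from m import *
D={n:np.load(n+"0.npz") for n in("top","side")}
t,s=D["top"]["p"],D["side"]["p"]
print("A(left)",disc("top",t,(180,135,285,230)),disc("side",s,(265,145,350,205)))
print("B(right)",disc("top",t,(365,160,470,260)),disc("side",s,(305,260,430,365)))
for n,p in(("top",t),("side",s)):
    for b in blue(n,p): print(n,*b)
for n,p,box in(("top",t,(325,110,365,160)),("side",s,(380,195,425,250))):
    h=cv2.cvtColor(p,cv2.COLOR_RGB2HSV); x0,y0,x1,y1=box; k=np.zeros(p.shape[:2],bool);k[y0:y1,x0:x1]=1
    lid=k&(h[...,1]<60)&(h[...,2]>150); g=k&(h[...,0]>55)&(h[...,0]<90)&(h[...,1]>90)
    for nm,m in(("lid",lid),("green",g)):
        b=max(blobs(m,5),key=lambda b:b[1][4]); c,_=cloud(n,D[n]["d"],b[0]); print(n,nm,b[1],b[2].round(1),"ray80",plane(n,b[2],.078)[0].round(4),"cloud",np.median(c,0).round(4),c.min(0).round(3),c.max(0).round(3))
E
```

```text
A(left) (array([0.57114455, 0.25758562]), np.float64(0.1003719105988569), 0.10163664817810059) (array([0.56642656, 0.24806438]), np.float64(0.10325326916165112), 0.10679098963737488)
B(right) (array([ 0.48177097, -0.22313696]), np.float64(0.10036827643466295), 0.10158228129148483) (array([ 0.47753394, -0.22827273]), np.float64(0.10069847979165432), 0.10246746987104416)
top [396.6  92.8] 21 [ 0.7959 -0.1855  0.058 ]
top [197.8 169.8] 28 [0.5984 0.3387 0.058 ]
top [411.  241.1] 27 [ 0.4005 -0.1981  0.058 ]
top [156.3 273.8] 21 [0.3336 0.4403 0.058 ]
side [303.  150.4] 41 [0.5914 0.3241 0.058 ]
side [208.6 155. ] 42 [0.3303 0.4238 0.058 ]
side [475.9 240.8] 80 [ 0.7881 -0.1949  0.058 ]
side [325.5 307.6] 74 [ 0.3962 -0.2046  0.058 ]
top lid [325 110  40  31 761] [346.6 124.2] ray80 [ 0.703  -0.0472  0.078 ] cloud [ 0.7292 -0.0515  0.003 ] [ 0.661 -0.102 -0.006] [0.774 0.007 0.089]
top green [338 140   7   8  16] [340.6 144.2] ray80 [ 0.6498 -0.0297  0.078 ] cloud [ 0.6636 -0.0325  0.0299] [ 0.658 -0.042  0.015] [ 0.672 -0.025  0.049]
side lid [394 205  19  12 161] [402.5 210.4] ray80 [ 0.6824 -0.0509  0.078 ] cloud [ 0.6818 -0.0513  0.0787] [ 0.66  -0.073  0.076] [ 0.704 -0.029  0.082]Traceback (most recent call last):
  File "<stdin>", line 12, in <module>
ValueError: max() iterable argument is empty
```

```bash
python3 -m pendant '[{"tx":-0.03,"ty":-0.002},{"tx":-0.065,"ty":-0.004},{"tx":-0.1,"ty":-0.006},{"tx":-0.135,"ty":-0.008},{"tx":-0.17,"ty":-0.01},{"tx":-0.205,"ty":-0.012},{"tx":-0.24,"ty":-0.014},{"tx":-0.275,"ty":-0.016},{"tx":-0.31,"ty":-0.018},{"tx":-0.34,"ty":-0.018},{"tx":-0.355,"ty":-0.018},{"tx":-0.355,"ty":-0.018}]' 0
python3 -m pendant '[{"tz":0.03},{"tz":0.065},{"tz":0.1},{"tz":0.13},{"tz":0.155},{"tz":0.175},{"tz":0.186},{"tz":0.186},{"tz":0.186}]'
python3 - <<'E'
from m import *
s=arm.state(); print(s["clock"],s["eef_pos"],s["tool_rot"],s["force"])
p,d=grab("top","pics/t1.png"); print(blue("top",p))
p,d=grab("side","pics/s1.png"); print(blue("side",p))
E
```

```text
0.1 [0.24419382 0.5203351  0.23089685] [-6.83700574e-01 -3.06611667e+00  1.41715696e-03] [ 0.02231117 -0.19026302 -0.62427032]
[(array([396.6,  92.6]), np.int32(20), array([ 0.7964, -0.1856,  0.058 ])), (array([197.8, 169.8]), np.int32(28), array([0.5984, 0.3387, 0.058 ])), (array([411. , 241.1]), np.int32(27), array([ 0.4005, -0.1981,  0.058 ])), (array([156.3, 273.8]), np.int32(21), array([0.3336, 0.4403, 0.058 ]))]
[(array([303.1, 150.3]), np.int32(38), array([0.592 , 0.3245, 0.058 ])), (array([208.6, 155.1]), np.int32(42), array([0.3302, 0.4229, 0.058 ])), (array([475.9, 240.8]), np.int32(80), array([ 0.7881, -0.1949,  0.058 ])), (array([325.5, 307.8]), np.int32(72), array([ 0.3961, -0.2051,  0.058 ]))]validation failed for argument at $[0]...
validation failed for argument at $[0]...
```

View pics/s1.png

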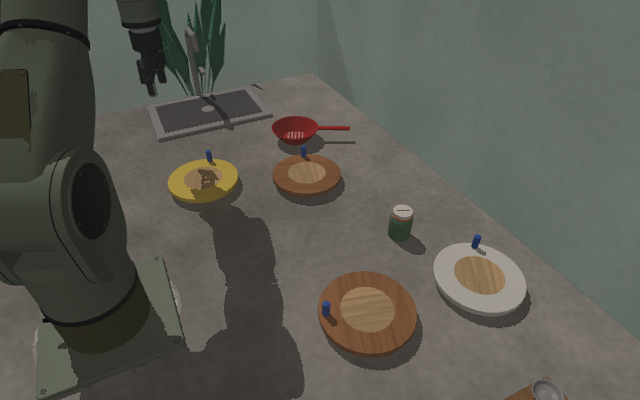

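The view is unchanged, because both calls were refused. Each row probably needs all four keys.

```bash
python3 -m pendant '[{"tx":-0.03,"ty":-0.002,"tz":0,"turn":0},{"tx":-0.065,"ty":-0.004,"tz":0,"turn":0},{"tx":-0.1,"ty":-0.006,"tz":0,"turn":0},{"tx":-0.135,"ty":-0.008,"tz":0,"turn":0},{"tx":-0.17,"ty":-0.01,"tz":0,"turn":0},{"tx":-0.205,"ty":-0.012,"tz":0,"turn":0},{"tx":-0.24,"ty":-0.014,"tz":0,"turn":0},{"tx":-0.275,"ty":-0.016,"tz":0,"turn":0},{"tx":-0.31,"ty":-0.018,"tz":0,"turn":0},{"tx":-0.34,"ty":-0.018,"tz":0,"turn":0},{"tx":-0.355,"ty":-0.018,"tz":0,"turn":0},{"tx":-0.355,"ty":-0.018,"tz":0,"turn":0}]' 0
python3 -c '
from h import *
s=arm.state(); print(s["clock"],s["eef_pos"],s["tool_rot"],s["force"], totool(np.array([.558,.353,.045])-s["eef_pos"]))'
```

```text
clock: 1.2
eef_pos: [0.5609, 0.3504, 0.2304]
tool_rot: [0.69, 3.064, -0.003]
force: [-0.7, 0.5, -0.2]
finger_gap: -0.002
finger_force: 0.0
1.2 [0.56087619 0.35043137 0.23041821] [ 6.89976142e-01  3.06404605e+00 -2.74251412e-03] [-0.73109592  0.48367151 -0.24106206] [0.00391904 0.00137036 0.18541183]
```

```bash
python3 -m pendant '[{"tx":0.006,"ty":0.001,"tz":0.03,"turn":0},{"tx":0.006,"ty":0.001,"tz":0.065,"turn":0},{"tx":0.006,"ty":0.001,"tz":0.1,"turn":0},{"tx":0.006,"ty":0.001,"tz":0.13,"turn":0},{"tx":0.006,"ty":0.001,"tz":0.155,"turn":0},{"tx":0.006,"ty":0.001,"tz":0.175,"turn":0},{"tx":0.006,"ty":0.001,"tz":0.186,"turn":0},{"tx":0.006,"ty":0.001,"tz":0.186,"turn":0},{"tx":0.006,"ty":0.001,"tz":0.186,"turn":0}]'
python3 - <<'E'
from m import *
p,d=grab("side","pics/s2.png"); print(blue("side",p)[:2])
p,d=grab("top","pics/t2.png"); print(blue("top",p))
cv2.imwrite("pics/s2c.png",cv2.resize(cv2.imread("pics/s2.png")[60:220,200:420],None,fx=3,fy=3))
E
```

```text
clock: 1.95
eef_pos: [0.553, 0.3571, 0.0458]
tool_rot: [0.683, 3.066, 0.0]
force: [0.2, -0.5, 0.8]
finger_gap: -0.002
finger_force: 0.0
[(array([31.3, 10.1]), np.int32(214), array([-0.2817,  2.6464,  0.058 ])), (array([303.2, 150.6]), np.int32(41), array([0.5919, 0.3232, 0.058 ]))]
[(array([396.6,  92.6]), np.int32(20), array([ 0.7964, -0.1856,  0.058 ])), (array([198.1, 170.1]), np.int32(26), array([0.5974, 0.3378, 0.058 ])), (array([410.6, 241.2]), np.int32(25), array([ 0.4003, -0.1969,  0.058 ]))]
```

View pics/s2c.png

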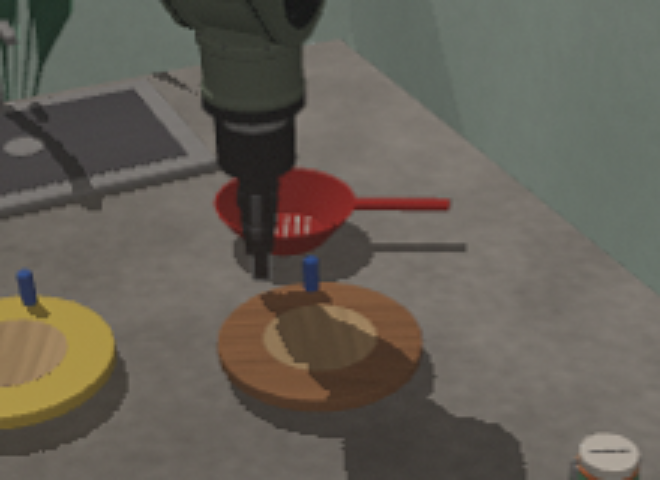

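The fingertip stands to the left of the knob at crop (262,270), with the knob at (311,272). Now I push at 0.2 m/s and watch.

```bash
cat > watch.py <<'E'
import sys; from m import *
C=np.array(eval(sys.argv[1])); n=int(sys.argv[2])
for i in range(n):
    c=arm.state()["clock"]; p,d=imaging.read_camera("top")
    for b in blue("top",p):
        v=b[2][:2]-C
        if np.linalg.norm(v)<.115: print(round(c,2),"ang",np.degrees(np.arctan2(v[1],v[0])).round(1),"r",np.linalg.norm(v).round(4),b[1])
print(arm.state()["eef_pos"],arm.state()["force"])
cv2.imwrite(f"pics/w{c:.2f}.png",p[:,:,::-1])
E
python3 -m pendant '[{"tx":-0.008,"ty":0,"tz":0,"turn":0},{"tx":-0.025,"ty":0,"tz":0,"turn":0},{"tx":-0.042,"ty":0,"tz":0,"turn":0},{"tx":-0.059,"ty":0,"tz":0,"turn":0}]'
python3 -m pendant '[{"tx":-0.017,"ty":0,"tz":0,"turn":0}]'
python3 watch.py .571,.258 16
```

```text
clock: 2.38
eef_pos: [0.6079, 0.3312, 0.0464]
tool_rot: [0.684, 3.065, 0.001]
force: [-0.2, 0.4, -0.2]
finger_gap: 0.003
finger_force: 0.0
clock: 2.47
eef_pos: [0.6234, 0.3238, 0.0464]
tool_rot: [0.684, 3.065, 0.001]
force: [0.5, -1.1, 0.7]
finger_gap: -0.005
finger_force: 0.0
2.57 ang 11.6 r 0.0838 25
2.62 ang 1.9 r 0.0826 23
2.67 ang -6.7 r 0.083 24
2.72 ang -14.8 r 0.0836 22
2.77 ang -23.8 r 0.0836 26
2.82 ang -31.8 r 0.0837 27
2.87 ang -39.6 r 0.0845 28
2.92 ang -47.7 r 0.0845 26
2.97 ang -55.9 r 0.0843 25
3.02 ang -63.2 r 0.0845 25
3.07 ang -70.2 r 0.0848 28
3.12 ang -78.1 r 0.0847 24
3.17 ang -85.0 r 0.0845 25
3.22 ang -92.4 r 0.085 24
[0.62172618 0.32456603 0.04527684] [-0.61168684  0.69227505  0.22374666]
```

Turntable A (left) is free: it coasts far beyond the push. I'll lift clear and go to the knob of B.

```bash
python3 -m pendant '[{"tx":0.01,"ty":0.005,"tz":-0.025,"turn":0},{"tx":0.01,"ty":0.005,"tz":-0.06,"turn":0},{"tx":0.005,"ty":-0.01,"tz":-0.1,"turn":0},{"tx":0,"ty":-0.04,"tz":-0.13,"turn":0},{"tx":0,"ty":-0.075,"tz":-0.15,"turn":0},{"tx":0,"ty":-0.11,"tz":-0.155,"turn":0},{"tx":0,"ty":-0.15,"tz":-0.155,"turn":0},{"tx":0,"ty":-0.19,"tz":-0.155,"turn":0},{"tx":0,"ty":-0.23,"tz":-0.155,"turn":0},{"tx":0,"ty":-0.27,"tz":-0.155,"turn":0},{"tx":0,"ty":-0.31,"tz":-0.155,"turn":0},{"tx":0,"ty":-0.35,"tz":-0.155,"turn":0}]'
python3 -m pendant '[{"tx":0,"ty":-0.04,"tz":0,"turn":0},{"tx":-0.005,"ty":-0.08,"tz":0,"turn":0},{"tx":-0.01,"ty":-0.12,"tz":0,"turn":0},{"tx":-0.015,"ty":-0.16,"tz":0,"turn":0},{"tx":-0.02,"ty":-0.2,"tz":0,"turn":0},{"tx":-0.025,"ty":-0.235,"tz":0,"turn":0},{"tx":-0.025,"ty":-0.255,"tz":0,"turn":0},{"tx":-0.025,"ty":-0.266,"tz":0,"turn":0},{"tx":-0.025,"ty":-0.266,"tz":0,"turn":0},{"tx":-0.025,"ty":-0.266,"tz":0,"turn":0}]'
python3 watch.py .571,.258 1
python3 -c '
from h import *
s=arm.state(); print(s["clock"],s["joints"], totool(np.array([.383,-.243,.045])-s["eef_pos"]))'
```

```text
clock: 4.27
eef_pos: [0.472, 0.0063, 0.2006]
tool_rot: [0.683, 3.066, -0.0]
force: [1.6, -0.7, 0.5]
finger_gap: 0.003
finger_force: 0.0
clock: 5.1
eef_pos: [0.3827, -0.2437, 0.2004]
tool_rot: [0.685, 3.066, 0.0]
force: [0.0, 0.9, 0.2]
finger_gap: 0.001
finger_force: 0.0
5.1 ang 71.4 r 0.0853 27
[ 0.38305191 -0.2431297   0.2004215 ] [ 0.02966457  1.26716746 -0.46791371]
5.15 [ 0.62153491  0.58690543 -0.21197136  1.947003    0.19939623  0.62729813
  1.41451096] [1.42080053e-04 5.70750848e-05 1.55421483e-01]
```

```bash
python3 -m pendant '[{"tx":0,"ty":0,"tz":0.03,"turn":0},{"tx":0,"ty":0,"tz":0.065,"turn":0},{"tx":0,"ty":0,"tz":0.1,"turn":0},{"tx":0,"ty":0,"tz":0.13,"turn":0},{"tx":0,"ty":0,"tz":0.15,"turn":0},{"tx":0,"ty":0,"tz":0.155,"turn":0},{"tx":0,"ty":0,"tz":0.155,"turn":0},{"tx":0,"ty":0,"tz":0.155,"turn":0}]'
python3 watch.py .482,-.223 2
python3 watch.py .571,.258 2
```

```text
clock: 5.82
eef_pos: [0.3833, -0.2434, 0.0462]
tool_rot: [0.682, 3.066, -0.0]
force: [-0.4, 0.1, 0.5]
finger_gap: 0.003
finger_force: 0.0
5.82 ang 163.0 r 0.0853 28
5.87 ang 163.2 r 0.0851 27
[ 0.38333137 -0.24385538  0.04664415] [ 0.2466152  -0.0971543  -0.04670452]
5.92 ang 23.8 r 0.0849 22
5.97 ang 21.1 r 0.0843 27
[ 0.38319862 -0.24398301  0.04640874] [-0.8842647   0.22340863 -0.23105442]
```

```bash
python3 -m pendant '[{"tx":0,"ty":0.008,"tz":0,"turn":0},{"tx":0,"ty":0.025,"tz":0,"turn":0},{"tx":0,"ty":0.042,"tz":0,"turn":0},{"tx":0,"ty":0.059,"tz":0,"turn":0}]'
python3 -m pendant '[{"tx":0,"ty":0.017,"tz":0,"turn":0}]'
python3 watch.py .482,-.223 10
python3 -m pendant '[{"tx":0,"ty":-0.01,"tz":0,"turn":0},{"tx":0,"ty":-0.03,"tz":0,"turn":0},{"tx":0,"ty":-0.03,"tz":-0.03,"turn":0},{"tx":0,"ty":-0.03,"tz":-0.065,"turn":0},{"tx":0,"ty":-0.03,"tz":-0.1,"turn":0},{"tx":0,"ty":-0.03,"tz":-0.13,"turn":0},{"tx":0,"ty":-0.03,"tz":-0.155,"turn":0},{"tx":0,"ty":-0.03,"tz":-0.155,"turn":0}]'
python3 watch.py .482,-.223 3
python3 watch.py .571,.258 2
```

```text
clock: 6.35
eef_pos: [0.4082, -0.1894, 0.0457]
tool_rot: [0.684, 3.066, -0.0]
force: [1.2, -2.0, 0.7]
finger_gap: -0.002
finger_force: 1.1
clock: 6.43
eef_pos: [0.4157, -0.174, 0.0458]
tool_rot: [0.684, 3.065, -0.0]
force: [1.5, -4.2, -1.1]
finger_gap: 0.003
finger_force: 1.5
[ 0.41477901 -0.17534494  0.04533926] [0.11038877 0.08827375 0.3381813 ]
clock: 7.6
eef_pos: [0.4028, -0.2036, 0.2043]
tool_rot: [0.684, 3.061, -0.003]
force: [-0.2, -0.0, 0.0]
finger_gap: 0.0
finger_force: 0.0
7.6 ang 123.1 r 0.0858 25
7.65 ang 123.1 r 0.0858 25
7.7 ang 123.1 r 0.0858 25
[ 0.40173033 -0.20272491  0.20006723] [ 0.57184099  0.12588705 -0.61811705]
7.75 ang -27.5 r 0.085 25
7.8 ang -28.3 r 0.085 27
[ 0.40169778 -0.20228051  0.19949987] [ 0.02189038  0.04364987 -0.22665713]
```

B binds: it needed about 2–4 N and stopped at once, going 163°→123°. A coasted more than a full turn, so A is the target. Next I look at the jar's clip before grasping.

```bash
python3 - <<'E'
from m import *
for n,(x0,y0,x1,y1) in(("side",(370,185,440,255)),("top",(315,105,385,175))):
    p,d=imaging.read_camera(n); cv2.imwrite(f"pics/j{n}.png",cv2.resize(p[y0:y1,x0:x1,::-1],None,fx=5.5,fy=5.5,interpolation=cv2.INTER_CUBIC))
    h=cv2.cvtColor(p,cv2.COLOR_RGB2HSV); k=np.zeros(p.shape[:2],bool);k[y0:y1,x0:x1]=1
    c,_=cloud(n,d,k); c=c[(c[:,2]>.07)]; print(n,"top pts",len(c),((c.min(0)+c.max(0))/2).round(4),np.median(c,0).round(4),np.ptp(c,0).round(4),c[:,2].max().round(3))
    c,_=cloud(n,d,k); c=c[(c[:,2]>.015)&(c[:,2]<.055)]; print("body",c.min(0).round(3),c.max(0).round(3))
a,b=[cv2.imread(f"pics/j{n}.png") for n in("side","top")]; cv2.imwrite("pics/jar.png",np.hstack([a,b]))
s=arm.state(); print(s["eef_pos"],s["joints"][6])
E
```

```text
side top pts 247 [ 0.6803 -0.0508  0.0761] [ 0.6785 -0.0535  0.0784] [0.0491 0.0477 0.0115] 0.082
body [ 0.653 -0.169  0.015] [ 0.712 -0.04   0.055]
top top pts 286 [ 0.683  -0.0501  0.0786] [ 0.6826 -0.0494  0.0809] [0.0503 0.0464 0.0168] 0.087
body [ 0.656 -0.077  0.016] [ 0.685 -0.023  0.055]
[ 0.40188922 -0.20207791  0.19957918] 1.3312592946720192
```

View pics/jar.png

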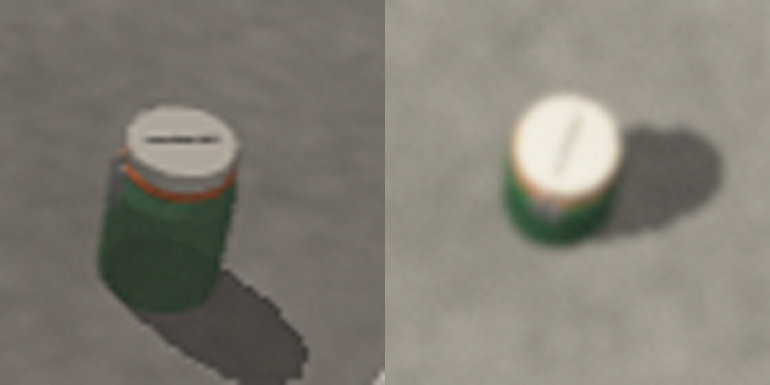

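The clip lever (gray, right panel at (545,210)) faces about 156° in the world. The fingers close along about 65°, so the current tool angle straddles the jar clear of the clip.

```bash
python3 -m pendant '[{"tx":-0.018,"ty":0.024,"tz":0,"turn":0},{"tx":-0.04,"ty":0.054,"tz":0,"turn":0},{"tx":-0.063,"ty":0.085,"tz":0,"turn":0},{"tx":-0.085,"ty":0.115,"tz":0,"turn":0},{"tx":-0.107,"ty":0.145,"tz":0,"turn":0},{"tx":-0.13,"ty":0.175,"tz":0,"turn":0},{"tx":-0.15,"ty":0.203,"tz":0,"turn":0},{"tx":-0.168,"ty":0.228,"tz":0,"turn":0},{"tx":-0.18,"ty":0.245,"tz":0,"turn":0},{"tx":-0.189,"ty":0.256,"tz":0,"turn":0},{"tx":-0.189,"ty":0.256,"tz":0,"turn":0},{"tx":-0.189,"ty":0.256,"tz":0,"turn":0}]' 0.085
python3 -c '
from h import *
s=arm.state(); print(s["clock"],s["tool_rot"],s["joints"], totool(np.array([.682,-.051,.017])-s["eef_pos"]))'
```

```text
clock: 8.95
eef_pos: [0.6818, -0.0504, 0.1989]
tool_rot: [-0.682, -3.065, 0.001]
force: [-0.8, -1.1, 0.2]
finger_gap: 0.993
finger_force: 0.0
8.95 [-6.82414687e-01 -3.06479655e+00  9.92798357e-04] [ 0.08095785  0.93110733 -0.146656    1.04957629  0.12787279  1.17088541
  1.07539214] [-0.00072226 -0.00028881  0.18194706]
```

```bash
python3 -m pendant '[{"tx":0,"ty":0,"tz":0.025,"turn":0},{"tx":0,"ty":0,"tz":0.05,"turn":0},{"tx":0,"ty":0,"tz":0.075,"turn":0},{"tx":0,"ty":0,"tz":0.1,"turn":0},{"tx":0,"ty":0,"tz":0.12,"turn":0},{"tx":0,"ty":0,"tz":0.14,"turn":0},{"tx":0,"ty":0,"tz":0.155,"turn":0},{"tx":0,"ty":0,"tz":0.17,"turn":0},{"tx":0,"ty":0,"tz":0.18,"turn":0},{"tx":0,"ty":0,"tz":0.182,"turn":0},{"tx":0,"ty":0,"tz":0.182,"turn":0}]'
python3 -m pendant '[{"tx":0,"ty":0,"tz":0,"turn":0},{"tx":0,"ty":0,"tz":0,"turn":0},{"tx":0,"ty":0,"tz":0,"turn":0},{"tx":0,"ty":0,"tz":0,"turn":0},{"tx":0,"ty":0,"tz":0,"turn":0},{"tx":0,"ty":0,"tz":0,"turn":0},{"tx":0,"ty":0,"tz":0,"turn":0},{"tx":0,"ty":0,"tz":0,"turn":0}]' 0.03
python3 watch.py .571,.258 1
```

```text
clock: 9.87
eef_pos: [0.6818, -0.0509, 0.0181]
tool_rot: [-0.684, -3.066, 0.0]
force: [0.3, 0.0, 0.2]
finger_gap: 0.997
finger_force: 0.0
clock: 10.53
eef_pos: [0.6827, -0.0506, 0.0197]
tool_rot: [0.684, 3.065, 0.0]
force: [-3.4, 0.6, 9.8]
finger_gap: 0.639
finger_force: 62.9
10.53 ang -31.4 r 0.085 24
[ 0.68263736 -0.05056473  0.01971361] [-1.94441044  0.36339956 10.29190427]
```

```bash
python3 -m pendant '[{"tx":0,"ty":0,"tz":-0.008,"turn":0},{"tx":0,"ty":0,"tz":-0.025,"turn":0},{"tx":0,"ty":0,"tz":-0.045,"turn":0},{"tx":0,"ty":0,"tz":-0.07,"turn":0},{"tx":0,"ty":0,"tz":-0.09,"turn":0},{"tx":0,"ty":0,"tz":-0.11,"turn":0},{"tx":0,"ty":0,"tz":-0.12,"turn":0},{"tx":0,"ty":0,"tz":-0.12,"turn":0},{"tx":0,"ty":0,"tz":-0.12,"turn":0}]'
python3 -m pendant '[{"tx":0.008,"ty":0.008,"tz":0,"turn":0},{"tx":0.025,"ty":0.025,"tz":0,"turn":0},{"tx":0.048,"ty":0.048,"tz":0,"turn":0},{"tx":0.072,"ty":0.072,"tz":0,"turn":0},{"tx":0.096,"ty":0.096,"tz":0,"turn":0},{"tx":0.12,"ty":0.12,"tz":0,"turn":0},{"tx":0.144,"ty":0.144,"tz":0,"turn":0},{"tx":0.168,"ty":0.168,"tz":0,"turn":0},{"tx":0.19,"ty":0.19,"tz":0,"turn":0},{"tx":0.21,"ty":0.21,"tz":0,"turn":0},{"tx":0.225,"ty":0.225,"tz":0,"turn":0},{"tx":0.232,"ty":0.232,"tz":0,"turn":0}]'
python3 -m pendant '[{"tx":0,"ty":0,"tz":0,"turn":0},{"tx":0,"ty":0,"tz":0,"turn":0}]'
python3 - <<'E'
from m import *
p,d=grab("side","pics/s5.png"); cv2.imwrite("pics/s5c.png",cv2.resize(p[40:220,200:420,::-1],None,fx=3,fy=3))
s=arm.state(); print(s["eef_pos"],s["force"],totool(np.array([.571,.258,.051])-s["eef_pos"]))
k=np.zeros(p.shape[:2],bool);k[60:200,250:370]=1
h=cv2.cvtColor(p,cv2.COLOR_RGB2HSV); g=k&(h[...,0]>50)&(h[...,0]<90)&(h[...,1]>90)
for b in blobs(g,20):
    c,_=cloud("side",d,b[0]); print(b[1],np.percentile(c,[2,50,98],axis=0).round(3))
E
```

```text
clock: 11.33
eef_pos: [0.6819, -0.0506, 0.138]
tool_rot: [-0.684, -3.066, 0.0]
force: [-0.3, -0.0, -3.1]
finger_gap: 0.638
finger_force: 64.2
clock: 12.33
eef_pos: [0.5682, 0.2617, 0.1371]
tool_rot: [-0.678, -3.065, -0.0]
force: [-0.7, 0.6, -3.4]
finger_gap: 0.642
finger_force: 64.2
clock: 12.5
eef_pos: [0.5703, 0.2576, 0.1375]
tool_rot: [-0.683, -3.066, 0.002]
force: [0.3, -1.7, -3.0]
finger_gap: 0.637
finger_force: 64.2
[0.57072634 0.25681695 0.13769767] [-0.13352182  0.32173427 -3.45024258] [0.00025813 0.00130992 0.0866959 ]
```

View pics/s5c.png

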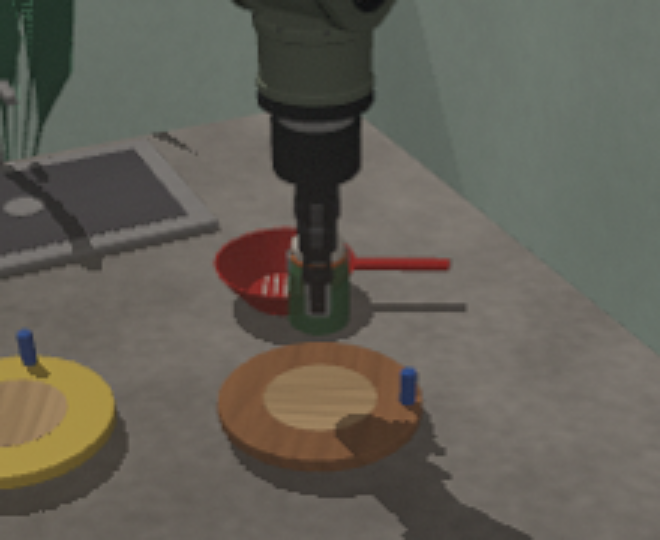

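The jar hangs upright above the inlay, with jar base at crop (320,325) and inlay centre at (322,397). Lowering now.

```bash
python3 -m pendant '[{"tx":0,"ty":0.001,"tz":0.01,"turn":0},{"tx":0,"ty":0.001,"tz":0.025,"turn":0},{"tx":0,"ty":0.001,"tz":0.04,"turn":0},{"tx":0,"ty":0.001,"tz":0.055,"turn":0},{"tx":0,"ty":0.001,"tz":0.067,"turn":0},{"tx":0,"ty":0.001,"tz":0.075,"turn":0},{"tx":0,"ty":0.001,"tz":0.08,"turn":0},{"tx":0,"ty":0.001,"tz":0.084,"turn":0},{"tx":0,"ty":0.001,"tz":0.085,"turn":0},{"tx":0,"ty":0.001,"tz":0.085,"turn":0}]'
python3 -m pendant '[{"tx":0,"ty":0,"tz":0.001,"turn":0},{"tx":0,"ty":0,"tz":0.001,"turn":0},{"tx":0,"ty":0,"tz":0.001,"turn":0}]'
```

```text
clock: 13.38
eef_pos: [0.5712, 0.2589, 0.0535]
tool_rot: [0.684, 3.066, 0.0]
force: [-0.2, 0.4, -3.0]
finger_gap: 0.645
finger_force: 64.2
clock: 13.63
eef_pos: [0.5712, 0.2589, 0.0526]
tool_rot: [0.684, 3.066, 0.0]
force: [-0.2, 1.0, -2.8]
finger_gap: 0.637
finger_force: 64.2
```

```bash
python3 -m pendant '[{"tx":0,"ty":0,"tz":0.001,"turn":0},{"tx":0,"ty":0,"tz":0.001,"turn":0},{"tx":0,"ty":0,"tz":0.0015,"turn":0},{"tx":0,"ty":0,"tz":0.0015,"turn":0}]'
python3 -m pendant '[{"tx":0,"ty":0,"tz":0.001,"turn":0},{"tx":0,"ty":0,"tz":0.001,"turn":0},{"tx":0,"ty":0,"tz":0.001,"turn":0}]'
```

```text
clock: 13.97
eef_pos: [0.5711, 0.2588, 0.0507]
tool_rot: [-0.684, -3.066, 0.0]
force: [-0.6, -0.0, -3.0]
finger_gap: 0.637
finger_force: 64.2
clock: 14.22
eef_pos: [0.5711, 0.2589, 0.0498]
tool_rot: [-0.684, -3.066, 0.0]
force: [0.2, 0.2, -2.7]
finger_gap: 0.635
finger_force: 64.4
```

```bash
python3 -m pendant '[{"tx":0,"ty":0,"tz":0.001,"turn":0},{"tx":0,"ty":0,"tz":0.001,"turn":0},{"tx":0,"ty":0,"tz":0.001,"turn":0}]'
python3 -m pendant '[{"tx":0,"ty":0,"tz":0.001,"turn":0},{"tx":0,"ty":0,"tz":0.001,"turn":0},{"tx":0,"ty":0,"tz":0.001,"turn":0}]'
```

```text
clock: 14.47
eef_pos: [0.5711, 0.2589, 0.0496]
tool_rot: [0.684, 3.066, 0.0]
force: [-5.4, -1.8, 13.9]
finger_gap: 0.635
finger_force: 65.8
clock: 14.72
eef_pos: [0.5711, 0.2589, 0.0496]
tool_rot: [0.684, 3.066, 0.0]
force: [-10.1, -4.2, 29.1]
finger_gap: 0.636
finger_force: 67.4
```

Contact. I'll back off the preload, open, wait and rise.

```bash
python3 -m pendant '[{"tx":0,"ty":0,"tz":-0.001,"turn":0},{"tx":0,"ty":0,"tz":-0.0018,"turn":0},{"tx":0,"ty":0,"tz":-0.0018,"turn":0}]'
python3 -m pendant '[{"tx":0,"ty":0,"tz":0,"turn":0},{"tx":0,"ty":0,"tz":0,"turn":0},{"tx":0,"ty":0,"tz":0,"turn":0},{"tx":0,"ty":0,"tz":0,"turn":0},{"tx":0,"ty":0,"tz":0,"turn":0},{"tx":0,"ty":0,"tz":0,"turn":0},{"tx":0,"ty":0,"tz":0,"turn":0},{"tx":0,"ty":0,"tz":0,"turn":0}]' 0.085
python3 -m pendant '[{"tx":0,"ty":0,"tz":-0.01,"turn":0},{"tx":0,"ty":0,"tz":-0.025,"turn":0},{"tx":0,"ty":0,"tz":-0.045,"turn":0},{"tx":0,"ty":0,"tz":-0.065,"turn":0},{"tx":0,"ty":0,"tz":-0.085,"turn":0},{"tx":0,"ty":0,"tz":-0.11,"turn":0},{"tx":0,"ty":0,"tz":-0.14,"turn":0},{"tx":0,"ty":0,"tz":-0.17,"turn":0},{"tx":0,"ty":0,"tz":-0.18,"turn":0},{"tx":0,"ty":0,"tz":-0.18,"turn":0}]'
python3 - <<'E'
from m import *
p,d=grab("side","pics/s6.png"); cv2.imwrite("pics/s6c.png",cv2.resize(p[60:220,200:420,::-1],None,fx=3,fy=3))
k=np.zeros(p.shape[:2],bool);k[110:200,270:345]=1
c,_=cloud("side",d,k); c=c[(c[:,2]>.1)&(c[:,2]<.125)&(np.hypot(c[:,0]-.57,c[:,1]-.26)<.05)]; print(len(c),c.min(0),c.max(0),(c.min(0)+c.max(0))/2)
E
```

```text
clock: 14.97
eef_pos: [0.5711, 0.2589, 0.0497]
tool_rot: [0.684, 3.066, 0.0]
force: [-1.9, -1.1, 5.6]
finger_gap: 0.638
finger_force: 64.9
clock: 15.63
eef_pos: [0.5711, 0.2589, 0.0496]
tool_rot: [-0.684, -3.066, 0.0]
force: [-0.6, -0.4, -0.5]
finger_gap: 0.994
finger_force: 0.0
clock: 16.47
eef_pos: [0.5718, 0.2593, 0.233]
tool_rot: [0.683, 3.063, 0.004]
force: [-0.2, -0.3, 0.5]
finger_gap: 0.998
finger_force: 0.0
165 [0.54719681 0.23129195 0.10000974] [0.59762781 0.28288724 0.11224747] [0.57241231 0.2570896  0.1061286 ]
```

View pics/s6c.png

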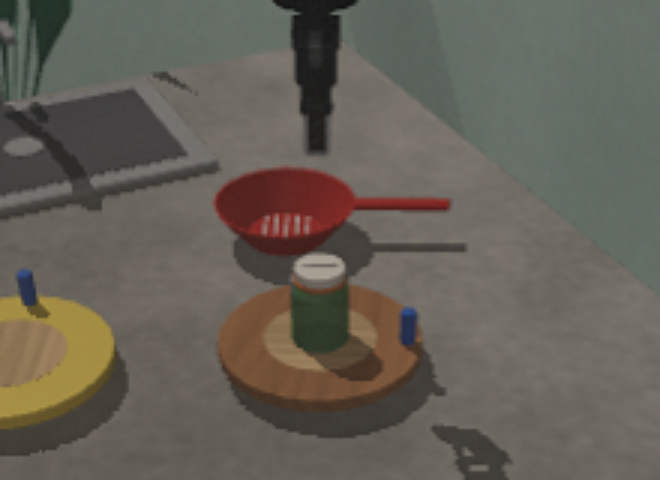

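The jar stands upright at (320,305) in the crop, centred on the inlay of the free turntable. Its lid is at (0.572, 0.257) against a disc centre of (0.571, 0.258), and the gripper is clear.

```bash
python3 -c '
from plant import job; print(job.finish_job())'
```

```text
the job is handed in; nothing more can be done
None
```

The left turntable coasted on for more than a full turn and the right one dragged and stopped at once, so I stood the jar upright in the middle of the left one, let go, and handed the job in about 16.5 s into the 64 s allowed.

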